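# Stand the fern board on display from its tipping cradle

## Robot

A 7-joint arm with a two-finger parallel gripper is mounted at the origin on a cart in front of the work surface, level with it; the furniture and walls round the work are solid. World frame = base frame: x ahead of the robot, y to its left, z up, the work surface at z = 0. Lengths are in m, angles in rad, forces in N, time in s.
With the tool pointing down it reaches from about 0.4 to 0.9 m from the base axis. Payload 5.6 kg.
Tool frame: the origin (TCP) lies between the finger pads; the fingertips stand 19 mm ahead of it and the grasp point (between the pads) is the TCP; z points along the fingers, y is the line along which they close (so a half turn about z gives the same grasp; the last joint's range is limited). The gripper opens to 92 mm and grips with 3 to 60 N. Pads are 20 mm wide; open, the fingers measure 128 mm over their backs; the gripper's body (75 mm by 189 mm) begins 69 mm behind the grasp point.
Start: joints at [-1.291, 0.468, -0.012, 1.603, 0.006, 1.071, -0.056], TCP at [0.206, 0.616, 0.234] pointing down, gripper open.
Joint ranges: [-2.53, 2.53], [-0.31, 2.02], [-1.57, 1.55], [0.28, 2.44], [-1.29, 4.43], [0.15, 1.84], [-2.92, 2.92]. Speed limits (rad/s): [2.57, 2.57, 3.14, 3.14, 3.14, 3.14, 3.14].

## Interface

Orientations are given as [roll, pitch, yaw] about the fixed x, y, z axes, in that order (R = Rz(yaw) Ry(pitch) Rx(roll)).
In Python, from cell import bot gives the robot as it stands.
- The arm moves only by the tool jog_arm, never from a script. Its argument "steps" is one flat list of numbers, 5 for each row, row after row: the shift along the tool's x, y, z in cm, then the turn about the tool's z in degrees, then the finger opening in cm, from 0 to 9.19. In form: [tx, ty, tz, roll, hand, tx, ty, tz, roll, hand, ...]. A call has 1 to 5 rows; each row shifts and turns the commanded pose from where the row before left it, along the tool's axes as they then stand; what a row does not reach is not made up. A row lasts 1/8 s, in which the tool goes at most 62.5 mm and 10.7 degrees, less where a joint would pass 70% of its speed; a pose out of reach is approached as far as the arm can. A call with a gripper value outside its range is refused whole. The fingers move at their own pace and stop on an object; "grip_force" is the grip in N (left out, the last holds). Time passes only in rows, so rows that do not move let the fingers close. It gives the time, the measured TCP pose, the force, the opening and the grip force at its end, in the units of the state.
- bot.sense(): the state, without advancing time (a new reading comes with each control period).
- bot.capture(name): name is "scene" or "top" or "wrist"; returns the picture (400x640x3 uint8, blue, green, red); there is no depth.
- bot.camera_params(name): a dict with "fov_y" (degrees; the focal length in pixels is half the picture's height over the tangent of half this angle, whatever the lens; pixels are square), "cx", "cy" (the principal point, pixels), "k1" (the pictures are not rectified: a ray, as slopes to the right and down, at radius r is drawn at 1 + k1 r^2 times it, then the intrinsics apply), "origin" and "rotation" of the camera in the world. Camera axes: x right, y down, z forward; pixel columns grow to the right and rows downward; lengths in m; the calibration is good to about 2 mm. A picture is of the moment at which its call begins: read the wrist's pose just before it. camera_params takes no time and is no camera call; for the wrist camera it gives the pose at the moment of the call.
- bot.job_done(): hands the job in; it is judged then, once.
The state is a dict: "time": time; "joint_positions": joint angles; "qvel": joint speeds; "effort": joint torques, N m; "ee_pos": TCP position; "eef_rot": TCP orientation; "force": force on the tool from outside, world axes, zero at the start; "torque": the same for the moment, N m; "finger_gap": finger opening in m; "gripper_force": force on a finger pad.
Only numpy, scipy, OpenCV 4.12 (cv2) and the standard library are available. Lean on these libraries where they do the work, as an engineer would, in place of code of your own. Each camera call takes 0.05 s, during which the arm holds its last target. There are 200 camera calls.

## Task

Get the white fern board on show for the class: press the cradle's raised tab all the way down so that the other end of the tray tips the board up, then take the board by its raised end and lean it in the middle of the wooden display stand. Its foot must stand on the stand's base, pushed right up against the low stop strip (its setting differs, so feel for it), with the board leaning back on the tall upright and the fern facing outward over the strip; set it down softly, do not drop it, and leave the jar, the dropper bottle and the petri dish where they stand.

Things in the scene. Friction and masses are not known exactly. Their poses are not given: they have to be found in the camera images.
- cradle: Plywood tipping cradle, fixed. Origin: underside centre of its 120x150x8 mm base, below the axle. x points to the press-tab end, z up. Axle along y, 68 mm above the table at x=0, between 82 mm high cheeks at y=+-68 mm. Tray: 8 mm slab, 116 mm wide, from the axle to x=-115 mm when flat, top face 72 mm above the table; side lips 7.5 mm high, foot lip 13 mm high just beyond the axle.
- tray (a joint): Tray angle about the axle, rad: 0 = flat; grows as the tab goes down and the tray's other end rises; 1.05 (60 deg) = end stop, tab right down. Stiff by friction: about 5 to 10 N on the pad all the way, no spring; stays where it is left, with or without the board.
- tab_pad (a point): Centre of the top face of the black rubber pad (34 x 54 mm) near the end of the press tab, a flat 95 x 60 x 6 mm plywood tongue fixed to the tray beyond the axle and bent up 30 deg from it: press here. Flat tray: 68 mm horizontally beyond the axle, 112 mm above the table; at the end stop 71 mm beyond, about 31 mm above the table. Axes turn with the tray.
- board_mid (a point): Centre of the fern board, a rigid white board 150x100x8 mm, 0.13 to 0.25 kg, dark fern on its face; starts face up in the tray. x along the length to the foot end (at the axle; fern's stalk), y across, z out of the fern face. The last 33 mm at the other (top) end overhang the tray, free above and below: pinch it there across the 8 mm thickness once tipped up.
- board_foot (a point): Middle of the board's foot edge (half-way through the thickness), 75 mm from its centre; axes as board_mid.
- board_top (a point): Middle of the board's top edge, the end that tips up, 75 mm from its centre; axes as board_mid.
- stand: Wooden stand, fixed. Origin: 45 mm from the back of the underside of its 103(x)x114(y)x8 mm base, mid y. x: from tall upright to low stop strip, z up. Upright: 12 mm thick, front face x=-20 mm, top 98 mm above table. Strip: 10 mm thick, 13 mm above the base (top 21), fixed, but inner face anywhere at x=16..42 mm, unreported: feel or look. Board at strip and upright's top edge leans 16..33 deg.
- wide_jar: Bystander: white-capped specimen jar, 43 mm wide, 82 mm high, origin at its underside.
- dropper: Bystander: dropper bottle, 32 mm wide, 95 mm high, origin at its underside.
- dish: Bystander: petri dish, 60 mm wide, 14 mm high, origin at its underside, on the table between cradle, stand and jar.

How it is judged:
By the outcome, as a careful person would: the job done as asked, in the order asked, and still so for the second after the job is handed in, with the robot touching nothing.
It also fails if it takes over 72 s, if anything falls off the work surface, if the arm or the gripper's body presses on something with over 40 N, if the wrist force passes 120 N, or if a joint passes its speed limit or range.

## Working session

There is one attempt and no reset: what is moved stays moved. The work goes in short steps, Python scripts to look and compute and a tool call to move; the robot and the scene stay as the last step left them, time stands still between calls to the robot, and variables do not carry over. Pictures are saved under pics/ and viewed, at most 10 in all, crops included, and the job is handed in when it is done.

Besides the shell and the picture viewer there is one more tool, called after "Call:" as name(argument=value, ...), one argument or row to a line, values as JSON. jog_arm: Moves the arm, as the interface text tells. Its arguments: {"type":"object","properties":{"steps":{"type":"array"},"grip_force":{"type":"number"}},"required":["steps"]}

```bash
mkdir -p pics; ls
python3 - <<'E'
from cell import bot
import cv2
for n in ("scene","top"):
    cv2.imwrite(f"pics/{n}0.png",bot.capture(n)); p=bot.camera_params(n); print(n,p)
s=bot.sense(); print({k:s[k] for k in("time","ee_pos","eef_rot","force","finger_gap")})
E
```

```text
pics
scene {'fov_y': 42.49181018623311, 'cx': 324.6038273612877, 'cy': 198.00818147211584, 'k1': -0.16689286851051857, 'origin': array([ 0.05790656, -0.65027987,  0.81412278]), 'rotation': array([-2.40652272, -0.0152091 , -0.88572531])}
top {'fov_y': 45.94130563923372, 'cx': 319.06037184662864, 'cy': 190.7044299725683, 'k1': 0.02652722846265351, 'origin': array([ 0.3675261 , -0.25910153,  1.09575246]), 'rotation': array([-2.9413532 , -0.00877935, -1.55262403])}
{'time': 0.1, 'ee_pos': array([0.20613152, 0.6159366 , 0.23275673]), 'eef_rot': array([-3.14006523e+00,  1.05394571e-04,  2.81866491e+00]), 'force': array([ 0.87590533,  1.32937417, -0.33973872]), 'finger_gap': 0.0920173959544016}
```

View pics/scene0.png

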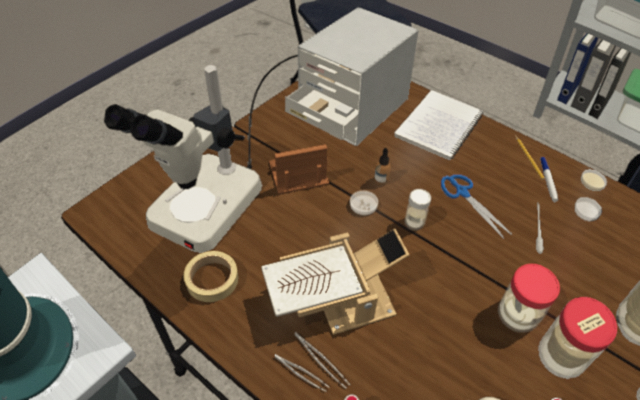

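View pics/top0.png

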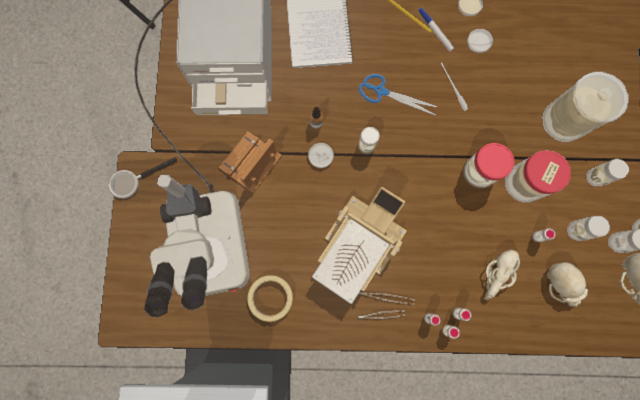

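The top view shows the board at about (352,262), the pad at (388,201), the stand at (250,160), the dish at (320,155), the jar at (369,140) and the dropper at (316,118). The microscope stands near the stand. Next I'll crop in on details and write helpers.

```bash
cat > h.py <<'E'
import numpy as np, cv2
from cell import bot
from scipy.spatial.transform import Rotation as R
def cam(n):
    p=bot.camera_params(n); f=200/np.tan(np.radians(p['fov_y']/2))
    r=np.array(p['rotation']); M=r if r.shape==(3,3) else R.from_euler('xyz',r).as_matrix()
    return p['origin'],M,f,p['cx'],p['cy'],p['k1']
def ray(c,u,v):
    o,M,f,cx,cy,k=c; d=np.array([(u-cx)/f,(v-cy)/f]); s=d.copy()
    for _ in range(20): s=d/(1+k*(s@s))
    w=M@np.r_[s,1]; return o,w/np.linalg.norm(w)
def onz(c,u,v,z):
    o,w=ray(c,u,v); return o+w*(z-o[2])/w[2]
def proj(c,P):
    o,M,f,cx,cy,k=c; q=M.T@(np.array(P)-o); s=q[:2]/q[2]; s=s*(1+k*(s@s)); return np.array([cx+f*s[0],cy+f*s[1]])
def tri(c1,p1,c2,p2):
    o1,a=ray(c1,*p1); o2,b=ray(c2,*p2)
    t=np.linalg.lstsq(np.c_[a,-b],o2-o1,rcond=None)[0]
    A,B=o1+a*t[0],o2+b*t[1]; return (A+B)/2,np.linalg.norm(A-B)
E
python3 - <<'E'
from h import *
t=cam('top');s=cam('scene')
I=cv2.imread('pics/top0.png');J=cv2.imread('pics/scene0.png')
a=cv2.resize(I[120:310,205:415],None,fx=2.8,fy=2.8,interpolation=cv2.INTER_CUBIC)
cv2.imwrite('pics/c1.png',a)   # 588x532
b=cv2.resize(J[130:340,240:440],None,fx=2.8,fy=2.8,interpolation=cv2.INTER_CUBIC)
cv2.imwrite('pics/c2.png',b)
print(tri(t,(352,262),s,(313,279)),tri(t,(388,201),s,(393,247)))
E
```

```text
(array([ 0.42199271, -0.3389013 ,  0.0792996 ]), np.float64(0.004683554930890608)) (array([ 0.55078207, -0.4131365 ,  0.10102203]), np.float64(0.002234288947721744))
```

View pics/c1.png

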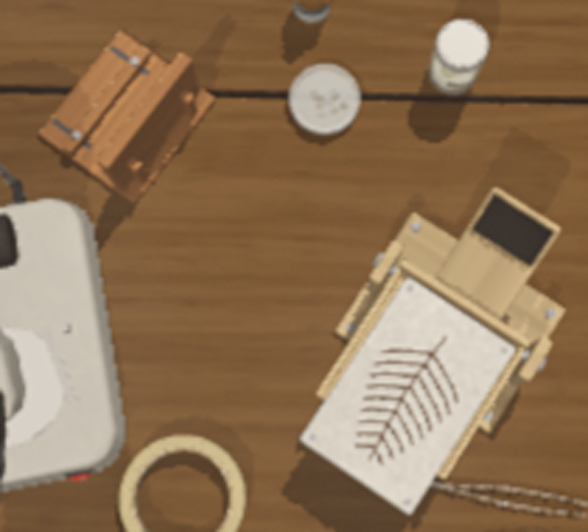

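View pics/c2.png

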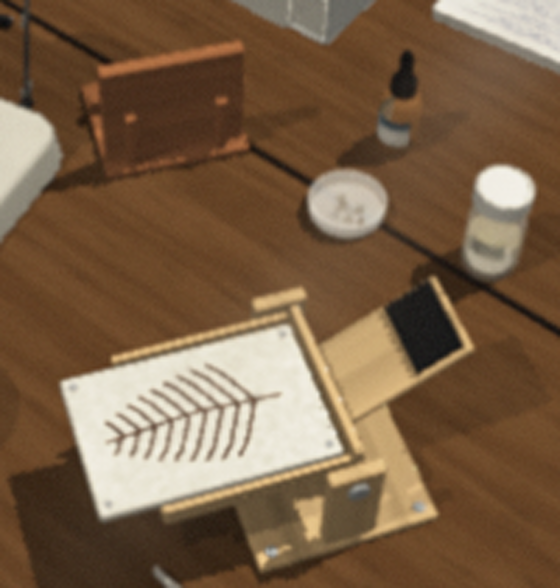

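In crop c1 the board corners are at (402,278), (520,350), (408,515) and (300,438). The stand's upright faces the lower right and its strip faces the upper left, away from the robot. In c2 the back of the upright has its top edge at (100,75)-(243,45). I'll measure these and zoom in on the stand.

Run:
```python
from h import *
t=cam('top');s=cam('scene')
I=cv2.imread('pics/top0.png');J=cv2.imread('pics/scene0.png')
a=cv2.resize(I[125:198,212:288],None,fx=8,fy=8,interpolation=cv2.INTER_CUBIC)
cv2.imwrite('pics/c3.png',a)
c=[(402,278),(520,350),(408,515),(300,438)]
P=np.array([onz(t,205+u/2.8,120+v/2.8,.08) for u,v in c]); print(P.round(4))
d=(P[0]+P[1]-P[2]-P[3])/2; print('mid',P.mean(0),'yaw',np.degrees(np.arctan2(d[1],d[0])),np.linalg.norm(d))
for pt in [(502,230)]: print('pad',onz(t,205+502/2.8,120+230/2.8,.112), tri(t,(205+513/2.8,120+228/2.8),s,(240+430/2.8,130+325/2.8)))
# microscope: eyepiece, pole top
print('pole',tri(t,(172,181),s,(211,69))); print('eye',tri(t,(157,300),s,(112,114)))
for n,u,v,z in (('jar',369,132,.082),('dropper',316,112,.09),('dish',320,154,.01)): print(n,onz(t,u,v,z))
```

```text
[[ 0.5118 -0.3295  0.08  ]
 [ 0.4579 -0.4203  0.08  ]
 [ 0.3334 -0.3349  0.08  ]
 [ 0.3884 -0.253   0.08  ]]
mid [ 0.42289206 -0.3344114   0.08      ] yaw -33.142158367030696 0.14803204217968682
pad [ 0.54535336 -0.4027227   0.112     ] (array([ 0.54970415, -0.41357034,  0.10493659]), np.float64(0.003817673584215185))
pole (array([ 0.54011394, -0.00642907,  0.29394821]), np.float64(0.00584597280195081))
eye (array([ 0.33785781, -0.00413599,  0.31584599]), np.float64(0.010729441630113674))
jar [ 0.71039423 -0.37414596  0.082     ]
dropper [ 0.75227153 -0.25405504  0.09      ]
dish [ 0.67740555 -0.26524558  0.01      ]
```

View pics/c3.png

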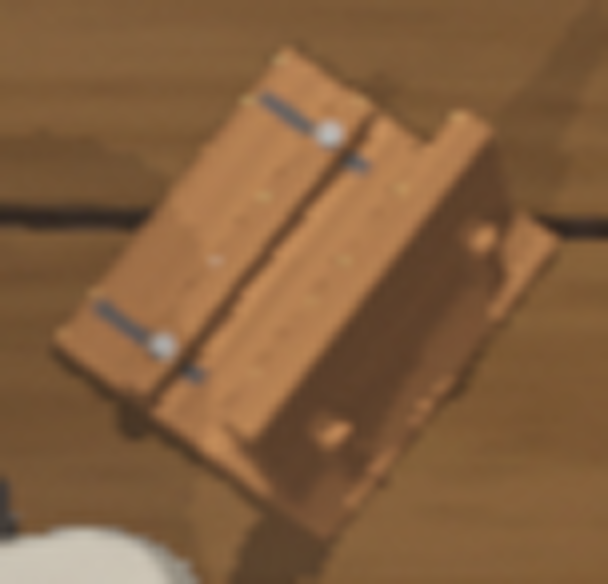

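In c3 the stand's base corners are at (285,48), (55,340), (325,540) and (558,240). The strip's inner top edge runs about (370,112)-(150,392), and the upright's top band runs (462,110)-(240,425). Next I'll compute the stand pose.

Run:
```python
from h import *
t=cam('top')
q=lambda u,v,z:onz(t,212+u/8,125+v/8,z)
P=np.array([q(*p,.008) for p in [(285,48),(55,340),(325,540),(558,240)]])
d=(P[0]+P[1]-P[2]-P[3])/2; yaw=np.arctan2(d[1],d[0]); ex=d/np.linalg.norm(d); ey=np.array([-ex[1],ex[0],0])
e=(P[1]+P[2]-P[0]-P[3])/2; print('len',np.linalg.norm(d),np.linalg.norm(e),'yaw',np.degrees(yaw),'yaw by y',np.degrees(np.arctan2(-e[0],e[1])))
O=P.mean(0)-ex*(.058-.0515)  # centre is at x=+6.5mm
print('origin',O)
f=lambda p:((p-O)@ex*1e3,(p-O)@ey*1e3)
for n,p in dict(strip1=q(370,112,.021),strip2=q(150,392,.021),uf1=q(445,115,.098),ub1=q(490,130,.098),uf2=q(235,425,.098),ub2=q(260,445,.098)).items(): print(n,np.round(f(p),1))
# cradle: board mid and yaw
cy=np.radians(-33); 
for k in (-30,-33): 
  c=np.radians(k); print('axle',np.array([.4229,-.3344])+.074*np.array([np.cos(c),np.sin(c)]),'pad',np.array([.4229,-.3344])+.142*np.array([np.cos(c),np.sin(c)]))
```

```text
len 0.1017408187680347 0.11249449433185545 yaw 54.94861035465162 yaw by y 55.09086732509518
origin [ 0.65279893 -0.10511782  0.008     ]
strip1 [ 21.2 -52.7]
strip2 [20.8 52.9]
uf1 [-18.3 -50. ]
ub1 [-30.8 -53.9]
uf2 [-25.6  53.2]
ub2 [-34.4  53.5]
axle [ 0.48698588 -0.3714    ] pad [ 0.54587561 -0.4054    ]
axle [ 0.48496162 -0.37470329] pad [ 0.54199122 -0.41173874]
```

Call:
jog_arm(
  steps=[0,0,-4.5,0,0,0,0,-4.5,0,0,0,0,-4.5,0,0,0,0,-4.5,0,0,0,0,-4.5,0,0],
)

```text
time: 0.72
ee_pos: [0.2062, 0.6161, 0.4596]
eef_rot: [-3.141, 0.0, 2.819]
force: [0.1, 0.4, 0.6]
finger_gap: 0.044
gripper_force: 0.0
```

Call:
jog_arm(
  steps=[-4.65,-3.05,0,0,0,-4.65,-3.05,0,0,0,-4.65,-3.05,0,0,0,-4.65,-3.05,0,0,0,-4.65,-3.05,0,0,0],
)

```text
time: 1.35
ee_pos: [0.3791, 0.3963, 0.4583]
eef_rot: [-3.141, -0.0, 2.819]
force: [0.5, 0.8, 0.2]
finger_gap: 0.0
gripper_force: 0.0
```

Call:
jog_arm(
  steps=[-4.65,-3.05,0,0,0,-4.65,-3.05,0,0,0,-4.65,-3.05,0,0,0,-4.65,-3.05,0,0,0,-4.65,-3.05,0,0,0],
)

```text
time: 1.98
ee_pos: [0.5511, 0.1781, 0.4583]
eef_rot: [-3.142, -0.0, 2.819]
force: [1.0, 0.5, -0.4]
finger_gap: 0.0004
gripper_force: 0.0
```

Call:
jog_arm(
  steps=[-1.8,-5.6,0,0,0,-1.8,-5.6,0,0,0,-1.8,-5.6,0,0,0,-1.8,-5.6,0,0,0,-1.8,-5.6,0,0,0],
)

```text
time: 2.6
ee_pos: [0.5465, -0.1162, 0.4584]
eef_rot: [3.141, -0.0, 2.819]
force: [0.6, 0.3, -0.4]
finger_gap: 0.0005
gripper_force: 0.0
```

Call:
jog_arm(
  steps=[-1.8,-5.6,0,0,0,-1.8,-5.6,0,0,0,-1.8,-5.6,0,0,0,-1.8,-5.6,0,0,0,-1.8,-5.6,0,0,0],
)

```text
time: 3.22
ee_pos: [0.5435, -0.41, 0.4582]
eef_rot: [3.141, -0.0, 2.82]
force: [0.4, 0.5, -0.1]
finger_gap: 0.0006
gripper_force: 0.0
```

Call:
jog_arm(
  steps=[0,0,4,6.5,0,0,0,4,7,0,0,0,4,0,0,0,0,4,0,0,0,0,0,0,0],
)

```text
time: 3.85
ee_pos: [0.5423, -0.4069, 0.2951]
eef_rot: [3.141, -0.007, 2.583]
force: [0.1, -0.7, 0.3]
finger_gap: 0.0003
gripper_force: 0.0
```

Run:
```python
from h import *
c=cam('wrist'); print([np.round(x,3) for x in c])
cv2.imwrite('pics/w1.png',bot.capture('wrist'))
for n,P in dict(pad=(.544,-.409,.112),axle=(.486,-.373,.068)).items(): print(n,proj(c,P))
```

```text
[array([ 0.482, -0.37 ,  0.447]), array([[ 0.53 ,  0.821,  0.212],
       [ 0.848, -0.514, -0.132],
       [ 0.   ,  0.25 , -0.968]]), np.float64(345.681), np.float64(318.763), np.float64(199.645), np.float64(-0.03)]
pad [317.9845489  186.75144622]
axle [317.79029376 115.33631983]
```

View pics/w1.png

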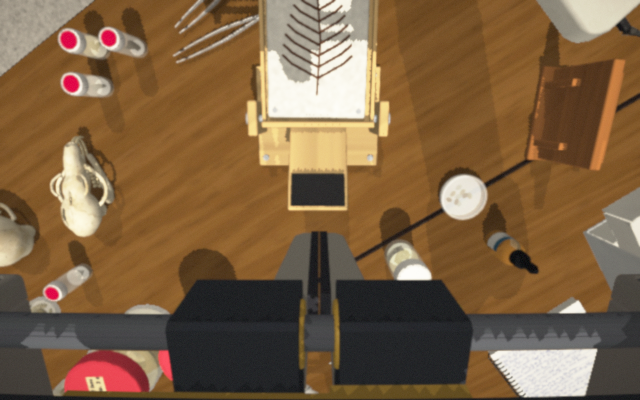

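The pad shows at (318,189), within 2 mm of the estimate, and the cradle is square with the tool. I'll go down and press.

Call:
jog_arm(
  steps=[-0.5,0,4,0,0,0,0,4,0,0,0,0,4,0,0,0,0,2,0,0,0,0,1,0,0],
)

```text
time: 4.53
ee_pos: [0.5483, -0.4117, 0.1492]
eef_rot: [-3.141, 0.001, 2.583]
force: [1.1, -0.0, -0.1]
finger_gap: 0.0006
gripper_force: 0.0
```

Call:
jog_arm(
  steps=[0,0,0.8,0,0,-0.5,0,0.9,0,0,-0.4,0,0.9,0,0,-0.25,0,0.9,0,0,-0.1,0,0.9,0,0],
)

```text
time: 5.15
ee_pos: [0.5602, -0.4194, 0.1062]
eef_rot: [-3.141, 0.005, 2.583]
force: [0.1, -1.3, 5.3]
finger_gap: 0.0002
gripper_force: 2.9
```

Call:
jog_arm(
  steps=[-0.1,0,0.9,0,0,0,0,0.9,0,0,0.1,0,0.9,0,0,0.2,0,0.9,0,0,0.3,0,0.7,0,0],
)

```text
time: 5.78
ee_pos: [0.5585, -0.4182, 0.0642]
eef_rot: [-3.14, 0.012, 2.584]
force: [5.8, -3.8, 3.5]
finger_gap: 0.0001
gripper_force: 3.2
```

Call:
jog_arm(
  steps=[0.3,0,0.4,0,0,0.1,0,0.3,0,0,0.1,0,0.2,0,0],
)

```text
time: 6.15
ee_pos: [0.5539, -0.4152, 0.055]
eef_rot: [-3.141, 0.01, 2.584]
force: [4.8, -3.3, 2.9]
finger_gap: -0.0001
gripper_force: 2.9
```

Not at the stop yet, as there is no force rise. I'll keep going in small steps.

Call:
jog_arm(
  steps=[0,0,0.2,0,0,0,0,0.2,0,0,0,0,0.2,0,0],
)

```text
time: 6.52
ee_pos: [0.5528, -0.4147, 0.0507]
eef_rot: [3.141, 0.007, 2.583]
force: [-0.1, 2.1, 26.7]
finger_gap: 0.0003
gripper_force: 11.2
```

Call:
jog_arm(
  steps=[0,0,0.1,0,0,0,0,0.1,0,0,0,0,0.1,0,0],
)

```text
time: 6.9
ee_pos: [0.5529, -0.4147, 0.0503]
eef_rot: [3.14, 0.008, 2.583]
force: [-3.3, 5.0, 38.8]
finger_gap: 0.0007
gripper_force: 15.0
```

Call:
jog_arm(
  steps=[0,0,-5,0,0,0,0,-5,0,0,0,0,-5,0,0,0,0,-5,0,0,0,0,-5,0,0],
)

```text
time: 7.52
ee_pos: [0.549, -0.4118, 0.2943]
eef_rot: [3.141, -0.003, 2.583]
force: [0.1, -0.7, -0.4]
finger_gap: 0.0005
gripper_force: 0.0
```

Call:
jog_arm(
  steps=[4.5,0,-1,0,5,4.5,0,-1,0,9,4.5,0,0,0,9,0,0,0,10,9,0,0,0,10,9],
)

```text
time: 8.15
ee_pos: [0.4344, -0.3401, 0.3133]
eef_rot: [3.141, -0.002, 2.228]
force: [0.6, -0.1, -0.7]
finger_gap: 0.0484
gripper_force: 0.0
```

Call:
jog_arm(
  steps=[0,0,0,10,9,0,0,0,10,9,0,0,0,10,9,0,0,0,10,9,0,0,0,10,9],
)

```text
time: 8.78
ee_pos: [0.4346, -0.3403, 0.3129]
eef_rot: [-3.139, -0.001, 1.356]
force: [0.3, -0.1, -0.8]
finger_gap: 0.0899
gripper_force: 0.0
```

Call:
jog_arm(
  steps=[0,0,0,10,9,0,0,0,10,9,0,0,0,0,9],
)

```text
time: 9.15
ee_pos: [0.4349, -0.3404, 0.3129]
eef_rot: [-3.139, 0.0, 1.014]
force: [0.3, 0.2, -1.2]
finger_gap: 0.0899
gripper_force: 0.0
```

Run:
```python
from h import *
s=bot.sense();print(s['ee_pos'],s['eef_rot'],s['joint_positions'],s['force'])
a=bot.capture('scene'); cv2.imwrite('pics/all2.png',np.vstack([cv2.resize(a[150:350,200:456],(640,500),interpolation=cv2.INTER_CUBIC)]))
A=np.array([.488,-.374]);X=np.array([.848,-.53]);Y=np.array([.53,.848])
c=cam('wrist');S=cam('scene'); w=bot.capture('wrist'); cv2.imwrite('pics/w2.png',w)
L=lambda x,y,z:np.r_[A+X*x+Y*y,z]
for y in(-.05,0,.05): print(proj(c,L(-.0635,y,.202)).round(),proj(S,L(-.0635,y,.202)).round(1))
```

```text
[ 0.43485699 -0.34040781  0.31290342] [-3.13937738e+00  4.14482605e-04  1.01425796e+00] [-0.2376131   0.33648073  1.06507708  1.79982156 -0.31488222  1.19363628
  0.36610154] [ 0.29261183  0.23319467 -1.15947238]
[318. 261.] [327.9 255.7]
[318. 203.] [317.2 230.2]
[318. 139.] [307.3 206.6]
```

View pics/w2.png

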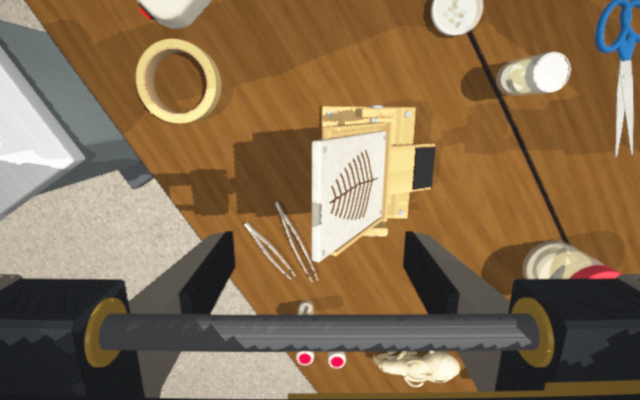

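View pics/all2.png

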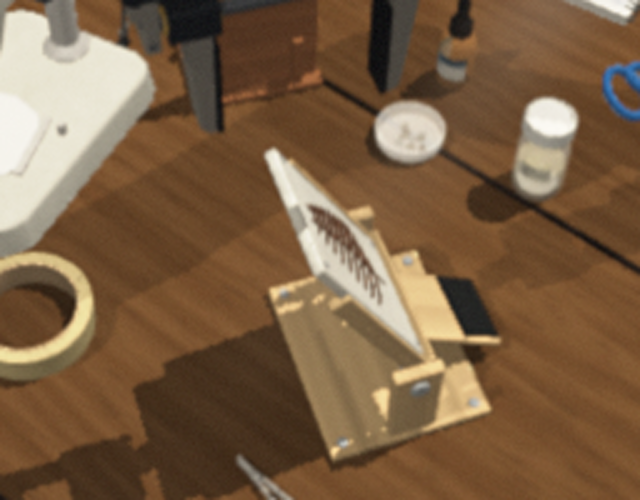

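The tray is at the 60° stop. The board's top edge appears at column 318, rows 140-261 in the wrist view, where I predicted it. I'll descend and straddle it.

Call:
jog_arm(
  steps=[0,0.5,3,0,9,0,0,3,0,9,0,0,2.5,0,9,0,0,1.5,0,9,0,0,1.1,0,9],
)

```text
time: 9.88
ee_pos: [0.4396, -0.3437, 0.2021]
eef_rot: [-3.142, -0.0, 1.013]
force: [0.7, 1.0, 0.0]
finger_gap: 0.0898
gripper_force: 0.0
```

Call:
jog_arm(
  steps=[0,0,0,0,3.2,0,0,0,0,3.2,0,0,0,0,3.2,0,0,0,0,3.2,0,0,0,0,3.2],
  grip_force=15,
)

```text
time: 10.5
ee_pos: [0.4397, -0.3436, 0.2028]
eef_rot: [3.141, -0.0, 1.012]
force: [-0.9, -0.2, -0.7]
finger_gap: 0.0417
gripper_force: 0.0
```

Call:
jog_arm(
  steps=[0,0.8,0,0,3.2,0,0.8,0,0,3.2,0,0.8,0,0,3,0,0.8,0,0,2.8,0,0.8,0,0,2.6],
)

```text
time: 11.12
ee_pos: [0.474, -0.3652, 0.2025]
eef_rot: [3.142, 0.0, 1.012]
force: [0.4, 0.9, -0.2]
finger_gap: 0.0264
gripper_force: 0.2
```

Call:
jog_arm(
  steps=[0,0.6,0,0,2.2,0,0.6,0,0,1.9,0,0.6,0,0,1.6,0,0.5,0,0,1.4,0,0.1,0,0,1.2],
)

```text
time: 11.75
ee_pos: [0.4941, -0.3777, 0.2025]
eef_rot: [3.142, 0.0, 1.012]
force: [0.5, -0.5, -1.2]
finger_gap: 0.012
gripper_force: 0.0
```

Call:
jog_arm(
  steps=[0,0,0,0,0.9,0,0,0,0,0.5,0,0,0,0,0.3,0,0,0,0,0.3,0,0,0,0,0.3],
  grip_force=20,
)

```text
time: 12.38
ee_pos: [0.4938, -0.3775, 0.2025]
eef_rot: [-3.142, 0.0, 1.012]
force: [0.2, -0.4, -0.5]
finger_gap: 0.0082
gripper_force: 20.0
```

Run:
```python
from h import *
s=bot.sense();print(s['ee_pos'],s['joint_positions'],s['force'],s['torque'],s['finger_gap'])
a=bot.capture('scene'); cv2.imwrite('pics/s3.png',cv2.resize(a[150:350,200:456],(640,500),interpolation=cv2.INTER_CUBIC))
```

```text
[ 0.4938066  -0.37751275  0.20254066] [-0.04419645  0.5878686   0.9106392   1.74843929 -0.52346964  1.06810282
  0.48863065] [ 0.24395251 -0.43163246 -0.52127968] [-0.25760913 -0.02430005  0.00712327] 0.008207532406797691
```

View pics/s3.png

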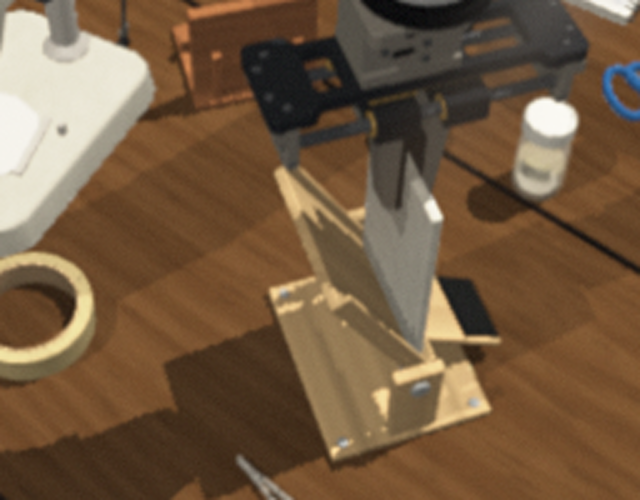

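The board is upright in the grip and clear of the tray. I'll lift, carry and turn.

Call:
jog_arm(
  steps=[0,0,-1,0,0.3,0,0,-2.5,0,0.3,0,0,-3,0,0.3,0,0,-3,0,0.3,0,0,-2.5,0,0.3],
)

```text
time: 13.05
ee_pos: [0.4936, -0.3776, 0.3244]
eef_rot: [3.141, -0.0, 1.012]
force: [-0.2, -0.1, -1.6]
finger_gap: 0.008
gripper_force: 20.0
```

Call:
jog_arm(
  steps=[2.5,0,0,0,0.3,4,-0.2,0,0,0.3,4,-0.2,0,0,0.3,4,-0.2,0,0,0.3,4,-0.1,0,0,0.3],
)

```text
time: 13.68
ee_pos: [0.5862, -0.2157, 0.3232]
eef_rot: [-3.141, -0.0, 1.012]
force: [0.7, -0.5, -2.0]
finger_gap: 0.0076
gripper_force: 20.0
```

Call:
jog_arm(
  steps=[4,-0.1,0,0,0.3,4,-0.1,0,0,0.3,3.5,0,0,0,0.3,1.5,0,0,0,0.3,0,0,0,-7,0.3],
)

```text
time: 14.3
ee_pos: [0.6533, -0.1047, 0.3224]
eef_rot: [-3.141, 0.001, 1.139]
force: [-0.5, -0.1, -1.9]
finger_gap: 0.008
gripper_force: 20.0
```

Call:
jog_arm(
  steps=[0,0,0,-10,0.3,0,0,0,-10,0.3,0,0,0,-10,0.3,0,0,0,-10,0.3,0,0,0,-10,0.3],
)

```text
time: 14.92
ee_pos: [0.6523, -0.1073, 0.323]
eef_rot: [-3.141, 0.0, 2.011]
force: [-0.6, 0.2, -1.8]
finger_gap: 0.008
gripper_force: 20.0
```

Call:
jog_arm(
  steps=[0,0,0,-10,0.3,0,0,0,-10,0.3,0,0,0,-10,0.3,0,0,0,0,0.3],
)

```text
time: 15.42
ee_pos: [0.6525, -0.1073, 0.323]
eef_rot: [-3.141, 0.0, 2.527]
force: [-0.3, -0.4, -2.2]
finger_gap: 0.0078
gripper_force: 20.0
```

Run:
```python
from h import *
s=cam('scene');O=np.array([.6528,-.1051]);a=np.radians(55);ex=np.array([np.cos(a),np.sin(a)]);ey=np.array([-ex[1],ex[0]])
for u,v,z in [(100,75,.098),(243,45,.098),(112,175,.008),(247,148,.008)]:
    p=onz(s,240+u/2.8,130+v/2.8,z)[:2]-O; print(u,v,(p@ex*1e3).round(1),(p@ey*1e3).round(1))
```

```text
100 75 -33.7 53.5
243 45 -29.3 -55.3
112 175 -49.8 52.6
247 148 -48.9 -54.6
```

Call:
jog_arm(
  steps=[0,0.3,2,0,0.3,0,0,3.5,0,0.3,0,0,2.5,0,0.3,0,0,0,0,0.3],
)

```text
time: 15.92
ee_pos: [0.653, -0.1026, 0.2392]
eef_rot: [-3.138, -0.005, 2.529]
force: [0.1, 0.4, -1.5]
finger_gap: 0.0078
gripper_force: 20.0
```

Call:
jog_arm(
  steps=[0,0,2,0,0.3,0,0,2.5,0,0.3,0,0,2.5,0,0.3,0,0,1.5,0,0.3,0,0,0.8,0,0.3],
)

```text
time: 16.55
ee_pos: [0.6548, -0.1032, 0.1489]
eef_rot: [-3.141, -0.0, 2.53]
force: [0.7, -0.2, -2.2]
finger_gap: 0.0077
gripper_force: 20.0
```

Call:
jog_arm(
  steps=[0,0,0.3,0,0.3,0,0,0.2,0,0.3,0,0,0,0,0.3],
)

```text
time: 16.92
ee_pos: [0.6552, -0.1032, 0.1451]
eef_rot: [3.141, 0.001, 2.531]
force: [-0.4, -0.4, -1.6]
finger_gap: 0.0081
gripper_force: 20.0
```

Call:
jog_arm(
  steps=[0.1,0,0.2,0,0.3,0,0,0.2,0,0.3,0,0,0.1,0,0.3,0,0,0,0,0.3],
)

```text
time: 17.42
ee_pos: [0.6541, -0.1026, 0.1396]
eef_rot: [3.142, 0.0, 2.531]
force: [1.0, -0.1, -1.5]
finger_gap: 0.0078
gripper_force: 20.0
```

Call:
jog_arm(
  steps=[0,0,0.1,0,0.3,0,0,0.1,0,0.3,0,0,0.1,0,0.3,0,0,0,0,0.3],
)

```text
time: 17.92
ee_pos: [0.6543, -0.1028, 0.1394]
eef_rot: [3.14, 0.0, 2.531]
force: [-6.5, 1.9, 13.7]
finger_gap: 0.0079
gripper_force: 20.0
```

Base contact is at TCP z=0.1395. I'll lift about 2 mm and feel for the strip.

Call:
jog_arm(
  steps=[0,0,-0.3,0,0.3,0,0.4,-0.1,0,0.3,0,0.3,0,0,0.3,0,0.2,0,0,0.3,0,0.1,0,0,0.3],
)

```text
time: 18.55
ee_pos: [0.6598, -0.0942, 0.1403]
eef_rot: [-3.141, -0.0, 2.531]
force: [-0.2, -0.7, -2.3]
finger_gap: 0.0076
gripper_force: 20.0
```

Call:
jog_arm(
  steps=[0,0.1,0,0,0.3,0,0.1,0,0,0.3,0,0.1,0,0,0.3,0,0,0,0,0.3],
)

```text
time: 19.05
ee_pos: [0.6616, -0.0918, 0.1406]
eef_rot: [3.141, 0.0, 2.531]
force: [0.2, -0.2, -1.8]
finger_gap: 0.0077
gripper_force: 20.0
```

Call:
jog_arm(
  steps=[0,0.1,0,0,0.3,0,0.1,0,0,0.3,0,0.1,0,0,0.3,0,0,0,0,0.3],
)

```text
time: 19.55
ee_pos: [0.663, -0.0899, 0.1406]
eef_rot: [-3.141, -0.0, 2.531]
force: [-0.3, -0.7, -0.3]
finger_gap: 0.0077
gripper_force: 20.0
```

Call:
jog_arm(
  steps=[0,0.1,0,0,0.3,0,0.1,0,0,0.3,0,0,0,0,0.3],
)

```text
time: 19.92
ee_pos: [0.6637, -0.0892, 0.1406]
eef_rot: [-3.14, -0.0, 2.53]
force: [-2.9, -4.1, 0.2]
finger_gap: 0.0076
gripper_force: 20.0
```

Strip contact is at about x=19 mm for the board centre (about 5 N), matching the visual estimate. I'll lower to the base.

Call:
jog_arm(
  steps=[0,0,0.1,0,0.3,0,0,0.1,0,0.3,0,0,0,0,0.3],
)

```text
time: 20.3
ee_pos: [0.6639, -0.0892, 0.1394]
eef_rot: [-3.14, 0.0, 2.53]
force: [-5.7, -3.2, 4.7]
finger_gap: 0.0082
gripper_force: 20.1
```

Call:
jog_arm(
  steps=[0,0,0,0,1.0,0,0,0,0,1.2,0,0,0,0,1.2,0,0,-0.4,0,1.2,0,0,-0.4,0,1.2],
)

```text
time: 20.92
ee_pos: [0.6645, -0.0877, 0.1469]
eef_rot: [3.141, 0.0, 2.531]
force: [0.8, -0.3, 0.2]
finger_gap: 0.0119
gripper_force: 0.0
```

Call:
jog_arm(
  steps=[0,-0.5,0,0,1.2,0,-0.5,0,0,1.4,0,-0.5,0,0,1.4,0,-0.5,0,0,1.6,0,0,0,0,1.6],
)

```text
time: 21.55
ee_pos: [0.6525, -0.105, 0.1466]
eef_rot: [-3.141, -0.0, 2.53]
force: [-0.3, 0.4, 0.8]
finger_gap: 0.0165
gripper_force: 0.0
```

Call:
jog_arm(
  steps=[0,-0.4,0,0,1.8,0,-0.4,0,0,1.8,0,-0.4,0,0,2.0,0,-0.4,0,0,2.0,0,-0.4,0,0,2.1],
)

```text
time: 22.18
ee_pos: [0.6412, -0.1209, 0.1466]
eef_rot: [-3.142, -0.0, 2.531]
force: [0.1, 0.4, -0.1]
finger_gap: 0.0208
gripper_force: 0.1
```

Call:
jog_arm(
  steps=[0,-0.3,0,0,2.2,0,-0.3,0,0,2.2,0,-0.2,0,0,2.2,0,-0.1,0,0,2.2,0,0,0,0,2.2],
)

```text
time: 22.8
ee_pos: [0.6363, -0.1279, 0.1466]
eef_rot: [3.141, 0.0, 2.531]
force: [-0.5, 0.0, 0.1]
finger_gap: 0.0223
gripper_force: 0.0
```

Run:
```python
from h import *
s=bot.sense();print(s['ee_pos'],s['force'],s['finger_gap'])
a=bot.capture('scene'); b=bot.capture('top'); w=bot.capture('wrist')
f=lambda i,r,c,h,wd:cv2.resize(i[r:r+h,c:c+wd],(400,300),interpolation=cv2.INTER_CUBIC)
cv2.imwrite('pics/p1.png',np.vstack([np.hstack([f(a,110,240,105,140),f(b,110,190,105,140)]),np.hstack([f(w,0,0,400,640),f(w,100,200,150,200)])]))
```

```text
[ 0.63627969 -0.12794845  0.14661965] [-0.53526655  0.03570452  0.10071425] 0.022315251386658616
```

View pics/p1.png

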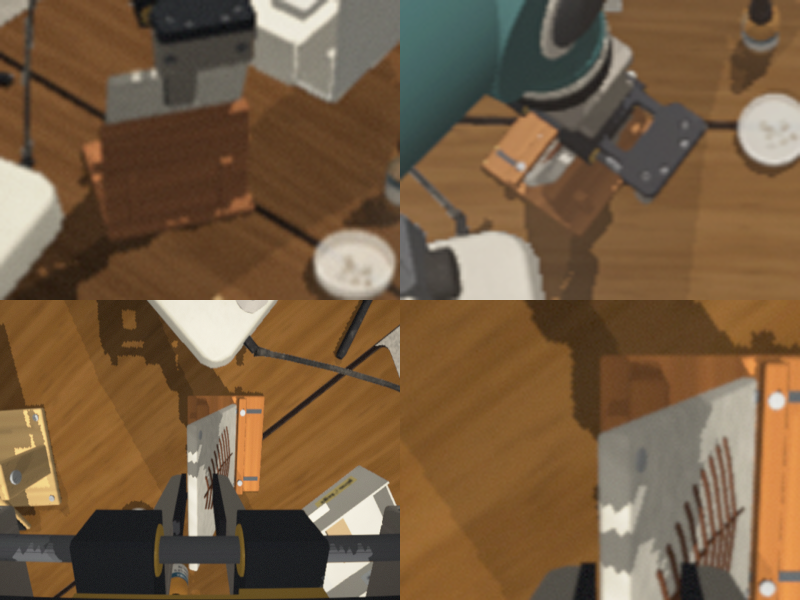

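The board leans on the upright with the fern facing over the strip and its foot against the strip. I'll back the rear finger off gently, then withdraw upward.

Call:
jog_arm(
  steps=[0,-0.1,0,0,2.5,0,-0.2,0,0,2.8,0,-0.1,0,0,3.2,0,0,0,0,3.6,0,0,0,0,4],
)

```text
time: 23.58
ee_pos: [0.6339, -0.1312, 0.1466]
eef_rot: [3.142, -0.0, 2.531]
force: [0.2, -0.4, 0.8]
finger_gap: 0.0398
gripper_force: 0.0
```

Call:
jog_arm(
  steps=[0,0,-0.5,0,4,0,0,-1.5,0,4,0,0,-3,0,4,0,0,-4,0,4,0,0,-4,0,4],
)

```text
time: 24.2
ee_pos: [0.634, -0.1314, 0.279]
eef_rot: [3.141, 0.001, 2.531]
force: [0.5, -0.3, 0.9]
finger_gap: 0.04
gripper_force: 0.0
```

Call:
jog_arm(
  steps=[0,-5,-2,0,4,0,-5,0,0,4,0,-5,0,0,4,0,-3,0,0,4,0,0,0,0,4],
)

```text
time: 24.82
ee_pos: [0.5292, -0.2814, 0.2982]
eef_rot: [3.141, 0.002, 2.525]
force: [1.0, 0.5, 0.2]
finger_gap: 0.0398
gripper_force: 0.0
```

Run:
```python
from h import *
s=bot.sense();print(s['ee_pos'],s['force'],s['time'])
O=np.array([.6528,-.1051,0]);a=np.radians(55);ex=np.array([np.cos(a),np.sin(a),0]);ey=np.array([-ex[1],ex[0],0])
L=np.radians(21.6)
for n in('top','scene','wrist'):
    c=cam(n);i=bot.capture(n);cv2.imwrite(f'pics/f_{n}.png',i)
    # board corners predicted: top edge (front and back) and foot
    pr=[proj(c,O+ex*x+ey*y+np.array([0,0,z])) for y in(-.05,.05) for x,z in((-.032,.150),(-.040,.1475),(.023,.011))]
    print(n,np.round(pr).astype(int).tolist())
    h=cv2.cvtColor(i,cv2.COLOR_BGR2HSV); m=((h[...,1]<60)&(h[...,2]>110)).astype(np.uint8)
    u=np.mean(pr,0).astype(int)
    k,lab,st,ce=cv2.connectedComponentsWithStats(m)
    for j in range(1,k):
        if st[j,4]>80 and np.hypot(*(ce[j]-u))<60:
            print(st[j],ce[j].round(1), cv2.boxPoints(cv2.minAreaRect(np.argwhere(lab==j)[:,::-1].astype(np.float32))).round().tolist())
```

```text
[ 0.52916299 -0.28144916  0.29821168] [0.95522281 0.4795959  0.15517209] 24.825
top [[270, 135], [274, 138], [257, 141], [241, 173], [244, 176], [232, 174]]
[234 135  38  40 275] [253.7 153.9] [[233.0, 172.0], [265.0, 131.0], [273.0, 136.0], [240.0, 178.0]]
scene [[325, 128], [326, 132], [317, 160], [276, 137], [277, 140], [274, 168]]
[285  78  32  49 729] [301.5 103.7] [[280.0, 108.0], [296.0, 77.0], [332.0, 95.0], [316.0, 126.0]]
[277 130  41  20 231] [297.4 135.7] [[274.0, 138.0], [316.0, 125.0], [319.0, 137.0], [277.0, 149.0]]
wrist [[510, 244], [501, 243], [495, 204], [527, 135], [516, 135], [506, 127]]
[ 497  133   32  113 2109] [511.8 186.2] [[494.0, 243.0], [509.0, 132.0], [530.0, 134.0], [514.0, 246.0]]
```

Run:
```python
from h import *
s=bot.sense();c=cam('wrist')
T=R.from_euler('xyz',s['eef_rot']).as_matrix(); Mr=T.T@c[1]; orl=T.T@(c[0]-s['ee_pos'])
T1=R.from_euler('xyz',[3.1413,0,2.531]).as_matrix(); c1=(np.array([.6363,-.1279,.1466])+T1@orl,T1@Mr)+c[2:]
O=np.array([.6528,-.1051,0]);a=np.radians(55);ex=np.array([np.cos(a),np.sin(a),0]);ey=np.array([-ex[1],ex[0],0])
W=lambda x,y,z:O+ex*x+ey*y+np.array([0,0,z])
im=cv2.imread('pics/p1.png')[300:600,400:800]
for d in (0,2,4,6):
  print(d,'foot',proj(c1,W(.023-d*1e-3,.05,.011)).round(1))
for n,P in dict(strip_top=W(.023,.057,.021),strip_y0=W(.023,0,.021),upright_front_top=W(-.02,.057,.098),foot0=W(.023,0,.011)).items(): print(n,proj(c1,P).round(1))
# row profile across board foot / strip in the crop
for v in (90,110,140,170,200): print(v, v/2+100, [tuple(int(x) for x in im[v,u]) for u in range(340,384,4)])
```

```text
0 foot [381.3 136. ]
2 foot [378.9 136. ]
4 foot [376.4 136. ]
6 foot [374. 136.]
strip_top [383.9 128. ]
strip_y0 [380.7 198.1]
upright_front_top [333.3 135.4]
foot0 [378.7 195.1]
90 145.0 [(159, 175, 180), (162, 179, 186), (163, 179, 186), (163, 179, 184), (121, 132, 143), (44, 67, 96), (54, 99, 157), (72, 140, 220), (80, 144, 220), (93, 135, 198), (73, 118, 179)]
110 155.0 [(160, 176, 182), (163, 179, 185), (163, 180, 186), (162, 179, 187), (104, 129, 158), (38, 67, 101), (59, 110, 172), (78, 145, 223), (109, 158, 221), (130, 165, 213), (107, 155, 221)]
140 170.0 [(168, 184, 190), (169, 185, 192), (170, 185, 193), (165, 181, 190), (76, 102, 134), (35, 68, 109), (70, 132, 206), (76, 145, 223), (73, 140, 220), (75, 139, 221), (74, 139, 221)]
170 185.0 [(163, 182, 186), (167, 184, 191), (163, 179, 186), (142, 162, 178), (55, 84, 119), (48, 93, 145), (73, 139, 218), (77, 144, 224), (75, 141, 221), (75, 140, 219), (76, 142, 220)]
200 200.0 [(166, 182, 191), (169, 185, 193), (165, 182, 189), (123, 142, 164), (39, 65, 104), (59, 110, 173), (75, 145, 224), (75, 145, 222), (76, 142, 221), (77, 141, 221), (70, 131, 210)]
```

```bash
python3 -c "
from cell import bot
print(bot.job_done())"
```

```text
the job is handed in; nothing more can be done
None
```

I pressed the tab to its stop, took the fern board by its raised end and leaned it mid-stand on the upright, fern facing out over the strip, and handed it in at about 25 s; in the last close-up its foot was within about 1 mm of the strip, and I did not check the jar, dropper or dish separately.

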